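# Fetch the tile from behind the jar and the float

### The arm

A 6-joint arm with a two-finger parallel gripper is mounted at the origin on the work surface. World frame = base frame: x ahead of the robot, y to its left, z up, the work surface at z = 0. Lengths are in m, angles in degrees, forces in N, time in s.
With the tool pointing down it reaches from about 0.35 to 0.85 m from the base axis. Payload 8.1 kg.
Tool frame: the origin (TCP) lies midway between the tips of the shut fingers; the grasp point (between the pads) lies 19 mm behind it; z points along the fingers, y is the line along which they close (so a half turn about z gives the same grasp; the last joint's range is limited). The gripper opens to 93 mm and grips with 3 to 60 N. Pads are 15 mm wide; open, the fingers measure 128 mm over their backs; the gripper's body (75 mm by 188 mm) begins 65 mm behind the grasp point.
Start: joints at [-69.809, 7.471, 85.268, -0, 87.261, -4.893], TCP at [0.254, -0.543, 0.219] pointing down, gripper open.
Joint ranges: [-169.43, 169.43], [-51.17, 129.36], [1.28, 143.12], [-76.62, 256.62], [0, 156.53], [-152.29, 152.29]. Speed limits (degrees/s): [136.94, 136.94, 159.86, 180, 180, 180].

### API

Orientations are given as a 3x3 rotation matrix whose columns are the frame's x, y, z axes.
In Python, from workcell import ctrl, optics, hand_in gives the robot as it stands.
- The arm moves only by the shell command python3 -m inch 'ROWS' [FORCE]. ROWS is JSON, one flat list of numbers, 5 for each row, row after row: the finger opening in m, from 0 to 0.093, then the shift along the world's x, y, z in m, then the turn about the world's z in degrees. A call has exactly 8 rows; each row shifts and turns the commanded pose from where the row before left it; what a row does not reach is not made up. A row lasts 1/8 s, in which the tool goes at most 62.5 mm and 10.7 degrees, less where a joint would pass 70% of its speed; a pose out of reach is approached as far as the arm can. A call is refused whole if a number of a shift passes 0.0625 or a number of a turn 10.7, either way. A call with a gripper value outside its range is refused whole. The fingers move at their own pace and stop on an object; FORCE is the grip in N (left out, the last holds). Time passes only in rows, so rows that do not move let the fingers close, or fill a call up. It gives the time, the measured TCP pose, the force, the opening and the grip force at its end, in the units of the state.
- ctrl.observe(): the state, without advancing time (a new reading comes with each control period).
- optics.snapshot(name): name is "side" or "top"; returns the picture (400x640x3 uint8, blue, green, red); there is no depth.
- optics.get_calibration(name): a dict with "fx", "fy", "cx", "cy" (pixels), "pose" (4x4, takes a point from camera to world coordinates). Camera axes: x right, y down, z forward; pixel columns grow to the right and rows downward; lengths in m; the calibration is good to about 2 mm. A picture is of the moment at which its call begins. get_calibration takes no time and is no camera call.
- hand_in(): hands the job in; it is judged then, once.
The state is a dict: "clock": time; "joint_pos": joint angles; "joint_vel": joint speeds; "effort": joint torques, N m; "tool_pos": TCP position; "ee_rot": TCP orientation; "force": force on the tool from outside, world axes, zero at the start; "ft_torque": the same for the moment, N m; "finger_gap": opening from 0.0 (shut) to 1.0 (fully open); "gripper_force": force on a finger pad.
Only numpy, scipy, OpenCV 4.12 (cv2) and the standard library are available. Lean on these libraries where they do the work, as an engineer would, in place of code of your own. Each camera call takes 0.05 s, during which the arm holds its last target. There are 200 camera calls.

### The job

Clear the amber jar and the grout float off their stand onto the black rubber mat, and only then fetch the patterned tile that lies behind them and lay it flat on the marked bed between the two wooden strips of the setting board. When it is laid, put the jar back upright in the middle of its round cork pad and the float back, handle up, squarely on its rectangular cork pad. Set everything down gently rather than letting it fall, never tip the jar over, and leave the steel bolster and the black scraper where they lie.

Things in the scene. Friction and masses are not known exactly. Their poses are not given: they have to be found in the camera images.
- jar: Upright amber glass jar with a steel lid, straight round body 60 mm in diameter up to at least 80 mm, 110 mm high overall, about 0.3 kg. At the start it stands on the round cork pad, about 10 to 25 mm in front of the tile. Origin: centre of its underside, z up.
- grout_float: White plastic grout float, sole down: sole 150 mm (x) by 75 mm (y) by 10 mm; above it a bar handle along x on two posts, 116 mm long, 28 mm wide (y), from 47 to 71 mm above the underside. About 0.2 kg. At the start it lies on the rectangular cork pad, lengthwise towards the tile. Origin: centre of its underside, z up.
- tile: Blue-and-yellow patterned border tile lying flat, 62 mm (x) by 150 mm (y) by 9 mm thick, about 0.2 kg. At the start it lies on the grey stand (top 12 mm above the bench) behind the jar and the float. Origin: centre of its underside, z up; x points away from the jar and the float.
- jar_spot (a point): Centre of the top face of the round cork pad, 76 mm in diameter and 3 mm thick, fixed on the grey stand (pad top 15 mm above the bench): the jar's own place. x points from the pads' side of the stand to the tile's side, z up.
- float_pad: Rectangular cork pad, 160 mm (x) by 84 mm (y), 3 mm thick, fixed on the grey stand beside the round one: the float's own place, float lengthwise along x (either way round). Origin: centre of its underside, 12 mm above the bench; its top is 3 mm above the origin. x points to the tile's side of the stand.
- mat: Black rubber mat, 300 mm (x) by 240 mm (y), 4 mm thick, fixed on the bench: the side area. The steel bolster lies across it near its far (+x) edge, within x of 70 to 145 mm; the rest is free. A jar or float counts as on it when its centre is over it. Origin: centre of its underside; top 4 mm above the origin.
- setting_board: Fixed plywood board, 280 (x) by 240 (y) by 12 mm, with a grey marked bed 64 (x) by 152 mm (y) in its middle, for the tile with its long side along y. Off each bed end a wooden strip 9 mm high, inner face 89 mm from centre. Three white tiles 9 mm high fixed at x +86 to +138 mm; scraper at x -82 to -132 mm. Origin: underside, under the bed centre; bed surface 12 mm above.
- bolster: Steel bolster chisel lying on the mat near its far edge, along the mat's y, 190 mm long, blade 60 mm wide, 20 mm high, 0.45 kg. To be left alone. Origin: underside, near the middle of its length.
- scraper: Black scraper with a silicone blade lying on the near end of the setting board, along the board's y, 145 mm long, 46 mm wide, 12 mm high. To be left alone. Origin: underside, near the middle of its length.

How it is judged (in metres and radians):
On the way, in this order (a step that is already met when the one before it is completed fails the run):
1. the jar and the float both stand on the rubber mat, released, while the tile still lies where it was (x of jar in the frame of mat between -0.15 and 0.15 m and y of jar in the frame of mat between -0.12 and 0.12 m and z of each of jar, grout_float in the frame of mat below 0.01 m and angle between each of jar, grout_float's own z axis and vertical below 0.1 rad and contact force between the fingers and jar below 0.05 N and linear speed of each of jar, grout_float below 0.02 m/s and angular speed of each of jar, grout_float below 0.15 rad/s and x of grout_float in the frame of mat between -0.15 and 0.15 m and y of grout_float in the frame of mat between -0.12 and 0.12 m and contact force between the fingers and grout_float below 0.05 N and distance of tile from where it was at the start of the episode below 0.015 m), for 0.2 s.
2. the tile lies on the bed of the setting board, released, while the jar and the float are still on the mat (horizontal distance between tile and setting_board below 0.014 m and angle between the y axis of tile and the y axis of setting_board, either way round below 0.15 rad and angle between tile's own z axis and vertical below 0.05 rad and z of tile in the frame of setting_board below 0.016 m and contact force between the fingers and tile below 0.05 N and linear speed of each of tile, jar, grout_float below 0.02 m/s and angular speed of each of tile, jar, grout_float below 0.15 rad/s and x of jar in the frame of mat between -0.15 and 0.15 m and y of jar in the frame of mat between -0.12 and 0.12 m and z of each of jar, grout_float in the frame of mat below 0.01 m and angle between each of jar, grout_float's own z axis and vertical below 0.1 rad and contact force between the fingers and jar below 0.05 N and x of grout_float in the frame of mat between -0.15 and 0.15 m and y of grout_float in the frame of mat between -0.12 and 0.12 m and contact force between the fingers and grout_float below 0.05 N), for 0.2 s.
At the end, for the whole second after the job is handed in: Tile flat on the bed (centre within 14 mm, long side within 0.15 rad), jar upright on its round cork pad (within 15 mm of its centre), float handle up on its rectangular cork pad (within 15 mm, lengthwise within 0.15 rad); all released and at rest (horizontal distance between tile and setting_board below 0.014 m and angle between the y axis of tile and the y axis of setting_board, either way round below 0.15 rad and angle between tile's own z axis and vertical below 0.05 rad and z of tile in the frame of setting_board below 0.016 m and contact force between the fingers and tile below 0.05 N and linear speed of each of tile, jar, grout_float below 0.02 m/s and angular speed of each of tile, jar, grout_float below 0.15 rad/s and horizontal distance between jar and jar_spot below 0.015 m and distance between jar and jar_spot below 0.017 m and angle between each of jar, grout_float's own z axis and vertical below 0.1 rad and contact force between the fingers and jar below 0.05 N and horizontal distance between grout_float and float_pad below 0.015 m and z of grout_float in the frame of float_pad below 0.007 m and angle between the x axis of grout_float and the x axis of float_pad, either way round below 0.15 rad and contact force between the fingers and grout_float below 0.05 N); the robot touches nothing.
It fails at once if the jar tips over (leans more than 0.6 rad) (angle between jar's own z axis and vertical above 0.6 rad).
It fails at once if the jar, float or tile is let fall (more than about 30 mm, free of the fingers) ((contact force between the fingers and jar below 0.05 N and linear speed of jar above 0.75 m/s) or (contact force between the fingers and grout_float below 0.05 N and linear speed of grout_float above 0.75 m/s) or (contact force between the fingers and tile below 0.05 N and linear speed of tile above 0.75 m/s)).
It fails at once if the bolster or the scraper is moved more than 25 mm (distance of any of bolster, scraper from where it was at the start of the episode above 0.025 m).
It also fails if it takes over 141 s, if anything falls off the work surface, if the arm or the gripper's body presses on something with over 40 N, if the wrist force passes 120 N, or if a joint passes its speed limit or range.

## Working session

There is one attempt and no reset: what is moved stays moved. The work goes in short steps, Python scripts to look and compute and a shell command to move; the robot and the scene stay as the last step left them, time stands still between calls to the robot, and variables do not carry over. Pictures are saved under pics/ and viewed, at most 14 in all, crops included, and the job is handed in when it is done.

```bash
ls; mkdir -p pics; python3 - <<'E'
from workcell import ctrl, optics
import cv2,numpy as np
for n in("top","side"):
    cv2.imwrite(f"pics/{n}0.png",optics.snapshot(n)); c=optics.get_calibration(n)
    print(n,c["fx"],c["fy"],c["cx"],c["cy"]);print(np.round(c["pose"],4))
s=ctrl.observe();print(s["clock"],s["tool_pos"],np.round(s["ee_rot"],3),s["finger_gap"])
E
```

```text
pics
top 401.15525312702107 401.15525312702107 320.1994857883478 199.79285564104586
[[ 0.0043 -0.9879  0.1548  0.4   ]
 [-0.9993 -0.0099 -0.0352  0.0118]
 [ 0.0363 -0.1545 -0.9873  0.9139]
 [ 0.      0.      0.      1.    ]]
side 477.0643844102337 477.0643844102337 316.95976930410166 203.80782143394748
[[-0.8242 -0.4149  0.3854  0.128 ]
 [-0.5662  0.6162 -0.5475  0.6243]
 [-0.0103 -0.6694 -0.7428  0.8806]
 [ 0.      0.      0.      1.    ]]
0.1 [ 0.25419132 -0.54293815  0.21770327] [[ 0.906  0.424 -0.001]
 [ 0.424 -0.906  0.002]
 [ 0.    -0.002 -1.   ]] 0.99890553730596
```

View pics/top0.png

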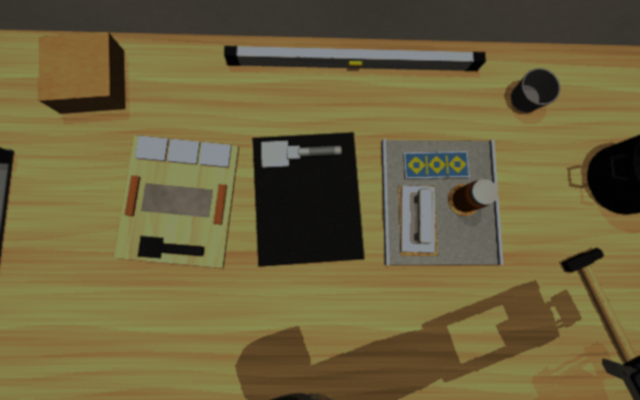

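View pics/side0.png

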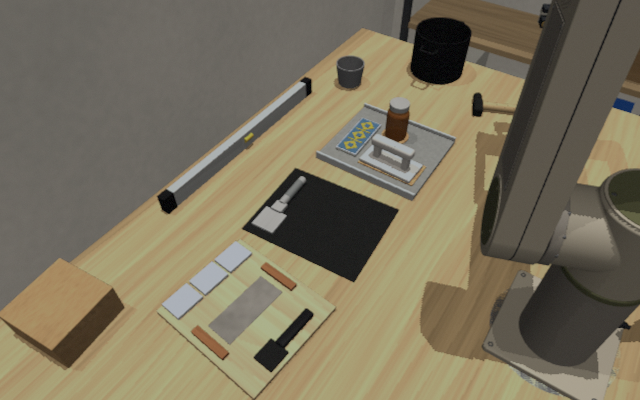

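The top view shows the bed at (177,200), the mat at (307,198) with the bolster at (300,152), the float at (418,220), the jar lid at (483,192), the tile at (437,165) and the scraper at (165,247). The side view shows the same, with the tile at (358,135), the jar at (398,120), the float at (392,155) and the bed at (246,309), all unobstructed.

```bash
cat > h.py <<'E'
import cv2,numpy as np
from workcell import ctrl, optics
C={n:optics.get_calibration(n) for n in("top","side")}
def ray(n,uv):
    c=C[n];P=np.array(c["pose"]);u,v=uv
    d=P[:3,:3]@np.array([(u-c["cx"])/c["fx"],(v-c["cy"])/c["fy"],1]);return P[:3,3],d/np.linalg.norm(d)
def plane(n,uv,z):
    o,d=ray(n,uv);return (o+d*(z-o[2])/d[2])
def tri(a,b):
    o1,d1=ray("top",a);o2,d2=ray("side",b)
    t=np.linalg.lstsq(np.c_[d1,-d2],o2-o1,rcond=None)[0]
    p,q=o1+t[0]*d1,o2+t[1]*d2;return (p+q)/2,np.linalg.norm(p-q)
def blob(img,roi,lo,hi,close=0):
    x0,y0,x1,y1=roi;h=cv2.cvtColor(img,cv2.COLOR_BGR2HSV)[y0:y1,x0:x1]
    m=cv2.inRange(h,lo,hi)
    if close:m=cv2.morphologyEx(m,cv2.MORPH_CLOSE,np.ones((close,close)))
    k=cv2.findContours(m,cv2.RETR_EXTERNAL,cv2.CHAIN_APPROX_NONE)[0]
    k=max(k,key=cv2.contourArea);return k+np.array([x0,y0])
def rect(n,k,z):
    "footprint of a contour on plane z: centre, sizes, long-axis angle"
    p=np.array([plane(n,q[0],z)[:2] for q in cv2.convexHull(k)],np.float32)
    (c,(w,h),a)=cv2.minAreaRect((p*1000).astype(np.float32))
    if w<h:w,h,a=h,w,a+90
    return np.round(c,1),round(w,1),round(h,1),round((a+90)%180-90,1)
def cen(k):
    b=cv2.boxPoints(cv2.minAreaRect(k.astype(np.float32)));return b.mean(0)
E
python3 - <<'E'
from h import *
T=cv2.imread("pics/top0.png");S=cv2.imread("pics/side0.png")
def pr(im,pts):
    h=cv2.cvtColor(im,cv2.COLOR_BGR2HSV);print([h[v,u].tolist() for u,v in pts])
pr(T,[(407,165),(426,160),(418,165),(404,215),(427,215),(402,250),(483,190),(465,198),(177,200),(140,220),(307,220),(390,180),(132,195)])
pr(S,[(348,150),(352,141),(375,168),(385,142),(399,105),(397,125),(246,309),(280,330),(330,230),(430,150)])
A=cv2.resize(T[120:275,370:510],None,fx=5,fy=5,interpolation=cv2.INTER_CUBIC)[:600]
B=cv2.resize(S[90:210,310:470],None,fx=5,fy=5,interpolation=cv2.INTER_CUBIC)
cv2.imwrite("pics/a.png",A);cv2.imwrite("pics/b.png",B)
E
```

```text
[[60, 37, 89], [32, 150, 107], [99, 79, 87], [109, 19, 147], [106, 19, 147], [17, 19, 118], [30, 19, 135], [12, 237, 28], [20, 50, 102], [28, 104, 135], [15, 39, 13], [28, 28, 109], [12, 193, 116]]
[[102, 56, 132], [27, 138, 159], [18, 101, 151], [85, 9, 177], [20, 9, 165], [12, 169, 59], [18, 25, 135], [32, 59, 174], [45, 16, 32], [30, 10, 132]]
```

View pics/a.png

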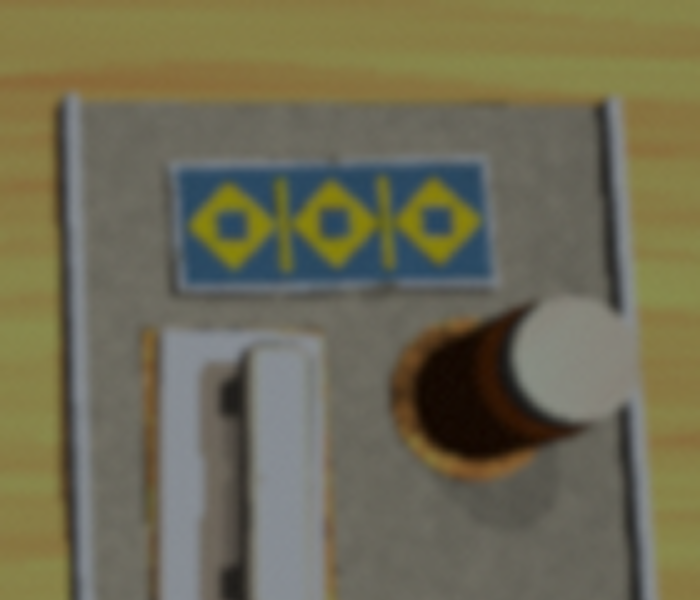

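View pics/b.png

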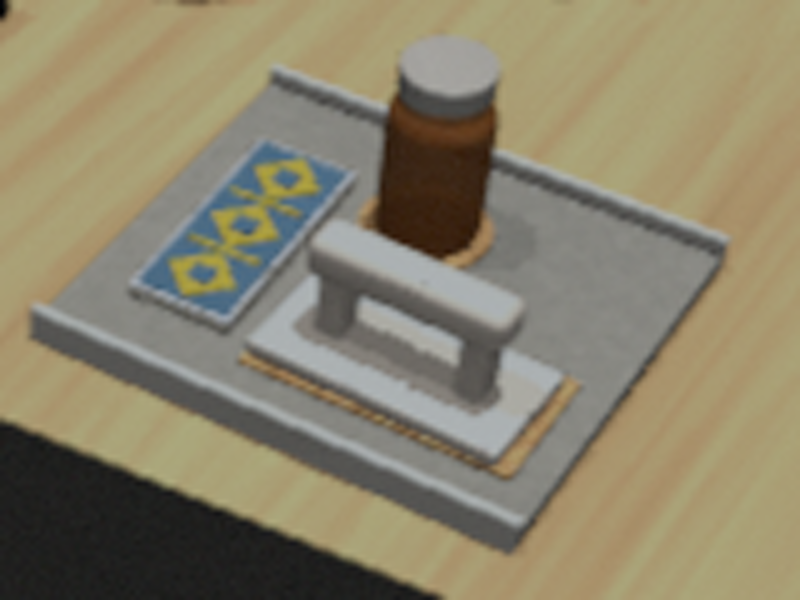

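The crops clearly show: lid top centre at top (484.5,191.5) / side (400,103); the tile corners, roughly top (404,153),(467,151),(469,177),(406,178); the float handle right of the sole centre owing to parallax; and side-wall rims on the stand at its ±y sides.

```bash
python3 - <<'E'
from h import *
T=cv2.imread("pics/top0.png");S=cv2.imread("pics/side0.png")
f=lambda x:np.round(np.array(x)*1000,1)
# tile coloured field (diagonal centre) both views
kt=blob(T,(398,148,474,182),(22,70,40),(125,255,255),5);ks=blob(S,(330,112,383,158),(22,70,60),(125,255,255),5)
print("tile",cen(kt),cen(ks),f(tri(cen(kt),cen(ks))[0]),tri(cen(kt),cen(ks))[1],rect("top",kt,.021),rect("side",ks,.021))
# jar lid top
a,b=(484.6,191.6),(399.7,103.3);p,e=tri(a,b);print("lid",f(p),f(e))
# cork ring of jar
for n,I,r in(("top",T,(445,180,500,220)),("side",S,(378,105,412,146))):
    k=blob(I,r,(5,90,15),(25,255,255),5);cv2.imwrite
    print("cork/jar blob",n,cv2.boundingRect(k))
# round pad in top view: left/lower edges picked from crop
P=np.array([(392,392),(400,425),(425,460),(450,475),(480,478),(520,460),(405,355),(430,330),(455,320)])/5+np.array([370,120])
q=np.array([plane("top",u,.015)[:2]*1000 for u in P]);
x=np.linalg.lstsq(np.c_[2*q,np.ones(len(q))],(q**2).sum(1),rcond=None)[0];print("pad fit",x[:2],np.sqrt(x[2]+(x[:2]**2).sum()))
# float handle ends
k=blob(T,(396,180,440,262),(90,5,128),(125,40,255),0);print("float sole top",rect("top",k,.025))
k=blob(S,(355,150,425,190),(60,0,140),(130,30,255),0);print("float side",rect("side",k,.025))
h1=tri((370+280/5,120+345/5),(310+335/5,90+228/5));print("handle far end",f(h1[0]),f(h1[1]))
# mat, bed
k=blob(T,(245,125,372,275),(0,0,0),(180,255,50),9);print("mat",rect("top",k,.004))
km=blob(S,(240,165,400,280),(0,0,0),(180,255,70),15);print("mat side",rect("side",km,.004),f(tri(cen(k),cen(km))[0]))
k=blob(T,(142,182,213,220),(0,0,60),(24,75,125),5);print("bed",cen(k),rect("top",k,.012))
k2=blob(S,(205,272,285,345),(0,0,90),(26,45,150),5);print("bed side",cen(k2),rect("side",k2,.012),f(tri(cen(k),cen(k2))[0]))
for n,I,r in(("top",T,(256,135,345,172)),("side",S,(250,175,308,235))):
    k=blob(I,r,(0,0,60),(180,255,255),3);print("bolster",rect(n,k,.02))
k=blob(T,(136,232,210,262),(0,0,0),(180,255,60),3);print("scraper",rect("top",k,.02))
E
python3 - <<'E'
import sys;sys.path.insert(0,'.')
from h import *
T=cv2.imread("pics/top0.png");A=cv2.resize(T[125:270,110:375],None,fx=3,fy=3,interpolation=cv2.INTER_CUBIC);cv2.imwrite("pics/c.png",A)
E
```

```text
tile [436.  164.5] [358.15228 135.13196] [ 626.  -288.3   18.3] 0.00030692440180534657 (array([ 625.3, -288. ]), 143.6, 54.5, -89.2) (array([ 624.2, -287.5]), 140.3, 53.3, -88.1)
lid [ 544.1 -352.5  120.2] 1.2
cork/jar blob top (448, 180, 37, 36)
cork/jar blob side (382, 108, 30, 35)
pad fit [ 544.35415371 -351.51504182] 36.41553457406946
float sole top (array([ 500. , -240.1]), 146.0, 67.9, -1.6)
float side (array([ 498.8, -223.1]), 149.9, 44.0, -3.6)
handle far end [ 552.  -244.9   81.9] 8.5
mat (array([549. ,   9.7]), 295.4, 235.5, 4.2)
mat side (array([550.,  10.]), 325.4, 265.8, 2.3) [548.2  11.3  -1. ]
bed [176.80695 198.93066] (array([540.2, 302.3]), 158.2, 65.5, 84.7)
bed side [245.25 309.25] (array([537. , 304.8]), 155.0, 64.4, 86.3) [540.  303.7   5.6]
bolster (array([650.6,  24.3]), 184.9, 62.0, -86.3)
bolster (array([661.1,  44.6]), 193.2, 142.2, -56.1)
scraper (array([429.3, 305.3]), 139.7, 43.0, 85.6)
```

Measured: jar (544,-352), float (500,-240) at -1.6°, tile (625,-288) at about +1°, mat (549,10), bed (540,303) at about -4.6°. The triangulated heights agree with the text to within about 6 mm. First move is to a point above the jar.

```bash
python3 -m inch '[0.093,0.042,0.027,0,-4, 0.093,0.042,0.027,0,-4, 0.093,0.042,0.027,0,-4, 0.093,0.042,0.027,0,-4, 0.093,0.042,0.027,0,-4, 0.093,0.042,0.027,0,-4, 0.093,0.038,0.029,0,-1, 0.093,0,0,0,0]' 20
```

```text
clock: 1.1
tool_pos: [0.5465, -0.3495, 0.2177]
ee_rot: [[1.0, 0.006, -0.001], [0.006, -1.0, 0.001], [-0.001, -0.001, -1.0]]
force: [-0.0, 0.6, 0.8]
finger_gap: 1.001
gripper_force: 0.0
```

View pics/c.png

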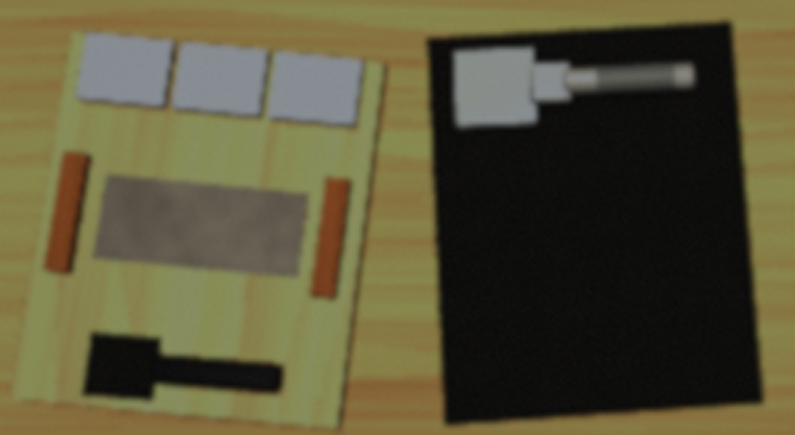

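The crop shows the bed centred at top-view pixel (177,200), its long axis tilted a few degrees, and the mat free below row 168. Now I descend on the jar.

```bash
python3 -m inch '[0.093,-0.002,-0.002,-0.03,0, 0.093,0,0,-0.03,0, 0.093,0,0,-0.03,0, 0.093,0,0,-0.03,0, 0.093,0,0,-0.025,0, 0.093,0,0,-0.015,0, 0.093,0,0,-0.008,0, 0.093,0,0,0,0]' && python3 -m inch '[0.05,0,0,0,0, 0.05,0,0,0,0, 0.05,0,0,0,0, 0.05,0,0,0,0, 0.05,0,0,0,0, 0.05,0,0,0,0, 0.05,0,0,0,0, 0.05,0,0,0,0]' 20
```

```text
clock: 2.1
tool_pos: [0.5422, -0.3546, 0.0506]
ee_rot: [[1.0, 0.001, -0.0], [0.001, -1.0, 0.0], [-0.0, -0.0, -1.0]]
force: [0.4, 1.0, 0.2]
finger_gap: 0.999
gripper_force: 0.0
clock: 3.1
tool_pos: [0.5429, -0.3535, 0.0512]
ee_rot: [[1.0, 0.002, 0.001], [0.002, -1.0, 0.001], [0.001, -0.001, -1.0]]
force: [0.1, 5.0, 5.2]
finger_gap: 0.643
gripper_force: 20.0
```

```bash
python3 -m inch '[0.05,0,0,0.01,0, 0.05,0,0,0.02,0, 0.05,0,0,0.025,0, 0.05,0,0,0.03,0, 0.05,0,0,0.025,0, 0.05,0,0,0.01,0, 0.05,0,0.015,0,0, 0.05,-0.003,0.03,0,0]' && python3 -m inch '[0.05,-0.005,0.05,0,0, 0.05,-0.005,0.055,0,0, 0.05,-0.005,0.055,0,0, 0.05,-0.005,0.055,0,0, 0.05,-0.005,0.055,0,0, 0.05,-0.005,0.05,0,0, 0.05,-0.005,0.04,0,0, 0.05,-0.005,0.025,0,0]'
```

```text
clock: 4.1
tool_pos: [0.5386, -0.3085, 0.1691]
ee_rot: [[1.0, 0.0, -0.002], [0.0, -1.0, 0.001], [-0.002, -0.001, -1.0]]
force: [0.3, 0.8, -3.5]
finger_gap: 0.641
gripper_force: 20.0
clock: 5.1
tool_pos: [0.4974, 0.0782, 0.169]
ee_rot: [[1.0, 0.004, -0.003], [0.004, -1.0, 0.0], [-0.003, -0.0, -1.0]]
force: [-0.3, -0.3, -3.3]
finger_gap: 0.641
gripper_force: 20.0
```

```bash
python3 -m inch '[0.05,0,0,0,0, 0.05,0,0,-0.02,0, 0.05,0,0,-0.03,0, 0.05,0,0,-0.03,0, 0.05,0,0,-0.02,0, 0.05,0,0,-0.01,0, 0.05,0,0,-0.005,0, 0.05,0,0,0,0]'
```

```text
clock: 6.1
tool_pos: [0.4995, 0.0755, 0.0559]
ee_rot: [[1.0, 0.001, 0.0], [0.001, -1.0, -0.0], [0.0, 0.0, -1.0]]
force: [0.2, -0.6, -4.0]
finger_gap: 0.644
gripper_force: 20.0
```

```bash
python3 -m inch '[0.05,0,0,-0.006,0, 0.05,0,0,-0.004,0, 0.05,0,0,-0.003,0, 0.05,0,0,-0.001,0, 0.05,0,0,-0.001,0, 0.05,0,0,0,0, 0.05,0,0,0,0, 0.05,0,0,0,0]'
```

```text
clock: 7.1
tool_pos: [0.4994, 0.0756, 0.0407]
ee_rot: [[1.0, 0.001, 0.0], [0.001, -1.0, 0.0], [0.0, -0.0, -1.0]]
force: [0.7, -0.0, -4.1]
finger_gap: 0.644
gripper_force: 20.0
```

```bash
python3 -m inch '[0.05,0,0,-0.001,0, 0.05,0,0,-0.001,0, 0.05,0,0,0,0, 0.05,0,0,0,0, 0.05,0,0,0,0, 0.05,0,0,0,0, 0.05,0,0,0,0, 0.05,0,0,0,0]'
```

```text
clock: 8.1
tool_pos: [0.4998, 0.0756, 0.0402]
ee_rot: [[1.0, 0.002, 0.001], [0.002, -1.0, -0.0], [0.001, 0.0, -1.0]]
force: [-6.8, -0.2, 10.8]
finger_gap: 0.641
gripper_force: 20.0
```

```bash
python3 -m inch '[0.093,0,0,0,0, 0.093,0,0,0,0, 0.093,0,0,0,0, 0.093,0,0,0.01,0, 0.093,0,0,0.03,0, 0.093,0,0,0.04,0, 0.093,0,0,0.04,0, 0.093,0,0,0.01,0]' && python3 -m inch '[0.093,0,-0.03,0,-1, 0.093,0,-0.045,0,0, 0.093,0,-0.045,0,0, 0.093,0,-0.045,0,0, 0.093,0,-0.045,0,0, 0.093,0,-0.045,0,0, 0.093,0,-0.04,0,0, 0.093,0,-0.02,0,0]' && python3 - <<'E'
from h import *
s=ctrl.observe();print(s["tool_pos"],s["clock"])
for n in("top","side"):cv2.imwrite(f"pics/{n}1.png",optics.snapshot(n))
T,S=cv2.imread("pics/top1.png"),cv2.imread("pics/side1.png")
cv2.imwrite("pics/d.png",np.vstack([cv2.resize(T[120:275,245:515],(780,448)) ])[:448])
cv2.imwrite("pics/e.png",cv2.resize(S[80:290,230:480],(714,600)))
E
```

```text
clock: 9.1
tool_pos: [0.5015, 0.0757, 0.1726]
ee_rot: [[1.0, 0.001, 0.006], [0.001, -1.0, 0.0], [0.006, -0.0, -1.0]]
force: [0.1, -0.5, -0.7]
finger_gap: 1.002
gripper_force: 0.0
clock: 10.1
tool_pos: [0.4987, -0.2409, 0.1677]
ee_rot: [[1.0, -0.018, -0.001], [-0.018, -1.0, 0.001], [-0.001, -0.001, -1.0]]
force: [0.3, 0.1, -0.6]
finger_gap: 1.002
gripper_force: 0.0
[ 0.49867432 -0.2409266   0.16768361] 10.1
```

View pics/e.png

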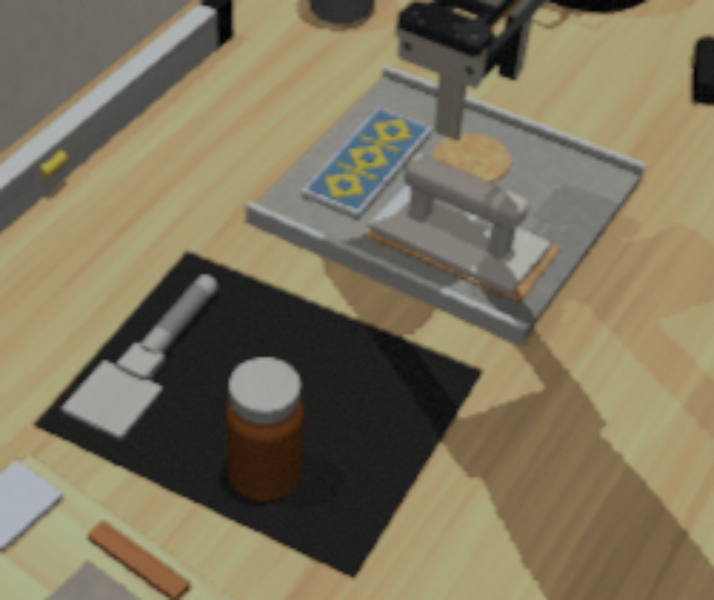

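The side view shows the jar upright on the mat near crop (265,430), the round pad free at (472,158), and the gripper above the float.

```bash
python3 -m inch '[0.08,0.001,0.001,-0.02,0, 0.08,0,0,-0.025,0, 0.08,0,0,-0.025,0, 0.08,0,0,-0.02,0, 0.08,0,0,-0.015,0, 0.08,0,0,-0.01,0, 0.08,0,0,0,0, 0.08,0,0,0,0]' && python3 -m inch '[0.015,0,0,0,0, 0.015,0,0,0,0, 0.015,0,0,0,0, 0.015,0,0,0,0, 0.015,0,0,0,0, 0.015,0,0,0,0, 0.015,0,0,0,0, 0.015,0,0,0,0]' 25
```

```text
clock: 11.2
tool_pos: [0.501, -0.2388, 0.0545]
ee_rot: [[1.0, -0.016, 0.001], [-0.016, -1.0, -0.001], [0.001, 0.001, -1.0]]
force: [0.2, 0.1, 0.2]
finger_gap: 0.859
gripper_force: 0.0
clock: 12.2
tool_pos: [0.5004, -0.2385, 0.0537]
ee_rot: [[1.0, -0.016, 0.0], [-0.016, -1.0, -0.0], [0.0, 0.0, -1.0]]
force: [0.5, -1.6, -0.4]
finger_gap: 0.3
gripper_force: 25.0
```

```bash
python3 -m inch '[0.015,0,0,0.008,0, 0.015,0,0,0.015,0, 0.015,0,0,0.02,0, 0.015,0,0,0.02,0, 0.015,0,0.01,0.01,0, 0.015,0,0.03,0,0, 0.015,0,0.04,0,0, 0.015,0,0.04,0,0]' && python3 -m inch '[0.015,0,0.035,0,0, 0.015,0,0.02,0,0, 0.015,0,0.008,-0.01,0, 0.015,0,0,-0.02,0, 0.015,0,0,-0.02,0, 0.015,0,0,-0.015,0, 0.015,0,0,-0.008,0, 0.015,0,0,0,0]'
```

```text
clock: 13.2
tool_pos: [0.5001, -0.1168, 0.127]
ee_rot: [[1.0, -0.016, 0.0], [-0.016, -1.0, 0.0], [0.0, -0.0, -1.0]]
force: [-0.3, 0.2, -2.3]
finger_gap: 0.3
gripper_force: 25.0
clock: 14.2
tool_pos: [0.5, -0.0555, 0.0531]
ee_rot: [[1.0, -0.016, -0.001], [-0.016, -1.0, 0.0], [-0.001, -0.0, -1.0]]
force: [0.2, -0.8, -0.7]
finger_gap: 0.299
gripper_force: 25.0
```

```bash
python3 -m inch '[0.015,0,0,-0.004,0, 0.015,0,0,-0.003,0, 0.015,0,0,-0.002,0, 0.015,0,0,-0.001,0, 0.015,0,0,-0.001,0, 0.015,0,0,0,0, 0.015,0,0,0,0, 0.015,0,0,0,0]'
```

```text
clock: 15.2
tool_pos: [0.5004, -0.0554, 0.0427]
ee_rot: [[1.0, -0.016, 0.0], [-0.016, -1.0, 0.0], [0.0, -0.0, -1.0]]
force: [-0.6, -0.1, -2.5]
finger_gap: 0.3
gripper_force: 25.0
```

```bash
python3 -m inch '[0.015,0,0,-0.001,0, 0.015,0,0,-0.0005,0, 0.015,0,0,0,0, 0.015,0,0,0,0, 0.05,0,0,0,0, 0.05,0,0,0,0, 0.05,0,0,0,0, 0.05,0,0,0,0]'
```

```text
clock: 16.2
tool_pos: [0.5003, -0.0554, 0.041]
ee_rot: [[1.0, -0.016, -0.0], [-0.016, -1.0, 0.0], [-0.0, -0.0, -1.0]]
force: [0.8, 0.6, 1.0]
finger_gap: 0.536
gripper_force: 0.0
```

```bash
python3 -m inch '[0.06,0,0,0.01,0, 0.08,0,0,0.02,0, 0.093,0,0,0.03,0, 0.093,0,0,0.03,10, 0.093,0,0,0.02,10, 0.093,0,0,0,10, 0.093,0,0,0,10, 0.093,0,0,0,10]' && python3 - <<'E'
from h import *
for n in("top","side"):cv2.imwrite(f"pics/{n}2.png",optics.snapshot(n))
T,S=cv2.imread("pics/top2.png"),cv2.imread("pics/side2.png")
f=lambda x:np.round(np.array(x)*1000,1)
kt=blob(T,(398,148,474,182),(22,70,40),(125,255,255),5);ks=blob(S,(330,112,383,158),(22,70,60),(125,255,255),5)
print("tile",f(tri(cen(kt),cen(ks))[0]),rect("top",kt,.021),rect("side",ks,.021))
o=((5,75,60),(22,255,255))
a=blob(T,(440,175,496,225),*o,3);b=blob(S,(378,115,430,150),*o,3)
print("round",rect("top",a,.015),rect("side",b,.015),f(tri(cv2.fitEllipse(a)[0],cv2.fitEllipse(b)[0])[0]))
a=blob(T,(394,178,442,262),*o,3);b=blob(S,(350,140,432,192),*o,3)
print("rectpad",rect("top",a,.015),rect("side",b,.015),f(tri(cen(a),cen(b))[0]))
cv2.imwrite("pics/f.png",np.vstack([cv2.resize(T[125:275,245:515],(756,420))]))
g=np.zeros((400,640,3),np.uint8)
E
```

```text
clock: 17.2
tool_pos: [0.5006, -0.0555, 0.1521]
ee_rot: [[0.651, 0.759, 0.001], [0.759, -0.651, -0.0], [0.0, 0.001, -1.0]]
force: [-0.0, -0.6, 0.2]
finger_gap: 1.003
gripper_force: 0.0
tile [ 674.9 -316.8   19.8] (array([ 633., -328.]), 64.4, 63.2, 0.9) (array([ 710.4, -296.6]), 95.7, 25.7, -56.6)
round (array([ 544.7, -354.6]), 77.4, 69.3, -7.8) (array([ 543.1, -347.8]), 74.7, 69.9, -60.7) [ 546.3 -356.3    8.3]
rectpad (array([ 559.5, -226.7]), 74.5, 71.5, 88.6) (array([ 477. , -239.6]), 124.1, 85.7, 0.3) [ 520.6 -240.     5.2]
```

View pics/f.png

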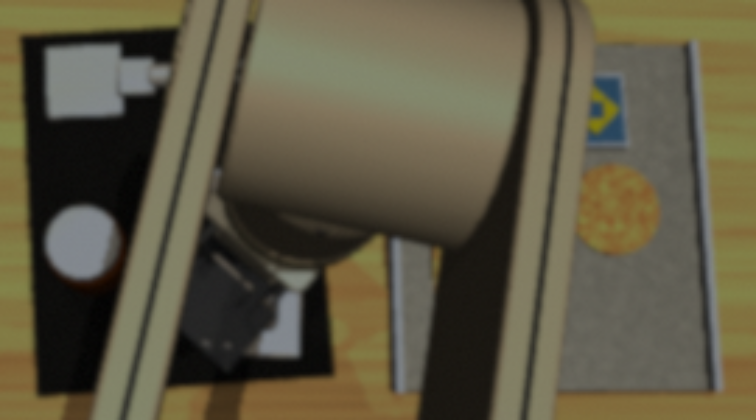

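The arm hides part of the stand, but the round pad is visible and fits (545,-353), and the jar stands on the mat. I'll re-measure the rectangular pad later. Next is the tile.

```bash
python3 -m inch '[0.085,0.018,-0.034,0,6, 0.085,0.018,-0.034,0,6, 0.085,0.018,-0.034,0,6, 0.085,0.018,-0.034,0,6, 0.085,0.018,-0.034,0,6, 0.085,0.018,-0.034,0,6, 0.085,0.017,-0.032,0,6, 0.085,0,0,0,0]' && python3 -m inch '[0.085,0,0,-0.02,0, 0.085,0,0,-0.03,0, 0.085,0,0,-0.03,0, 0.085,0,0,-0.02,0, 0.085,0,0,-0.01,0, 0.085,0,0,0,0, 0.085,0,0,0,0, 0.085,0,0,0,0]' && python3 - <<'E'
from h import *
cv2.imwrite("pics/side3.png",optics.snapshot("side"));S=cv2.imread("pics/side3.png")
cv2.imwrite("pics/g.png",cv2.resize(S[60:210,280:480],(800,600)))
E
```

```text
clock: 18.3
tool_pos: [0.6255, -0.2935, 0.1507]
ee_rot: [[-0.013, 1.0, -0.0], [1.0, 0.013, -0.0], [-0.0, -0.0, -1.0]]
force: [-0.2, -0.5, -0.5]
finger_gap: 0.911
gripper_force: 0.0
clock: 19.3
tool_pos: [0.6262, -0.2919, 0.0426]
ee_rot: [[-0.019, 1.0, 0.002], [1.0, 0.019, -0.001], [-0.001, 0.002, -1.0]]
force: [-0.3, -0.2, -0.0]
finger_gap: 0.915
gripper_force: 0.0
```

View pics/g.png

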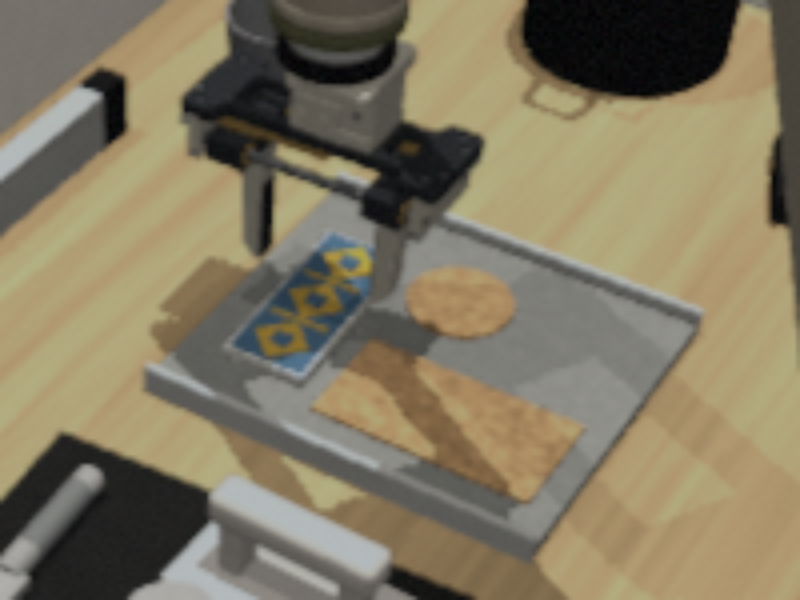

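The fingers straddle the tile's middle and both pads are clear. I lower to 15.5 mm and close.

```bash
python3 -m inch '[0.085,0,0,-0.01,0, 0.085,0,0,-0.008,0, 0.085,0,0,-0.006,0, 0.085,0,0,-0.0025,0, 0.085,0,0,0,0, 0.085,0,0,0,0, 0.085,0,0,0,0, 0.085,0,0,0,0]' && python3 -m inch '[0.05,0,0,0,0, 0.05,0,0,0,0, 0.05,0,0,0,0, 0.05,0,0,0,0, 0.05,0,0,0,0, 0.05,0,0,0,0, 0.05,0,0,0,0, 0.05,0,0,0,0]' 30
```

```text
clock: 20.35
tool_pos: [0.6256, -0.2915, 0.0149]
ee_rot: [[-0.019, 1.0, 0.0], [1.0, 0.019, -0.0], [-0.0, 0.0, -1.0]]
force: [-0.7, -0.3, 0.2]
finger_gap: 0.912
gripper_force: 0.0
clock: 21.35
tool_pos: [0.6254, -0.2914, 0.0146]
ee_rot: [[-0.019, 1.0, -0.0], [1.0, 0.019, 0.0], [0.0, -0.0, -1.0]]
force: [-0.9, 0.7, 0.5]
finger_gap: 0.662
gripper_force: 30.0
```

```bash
python3 -m inch '[0.05,0,0,0.005,0, 0.05,0,0,0.015,0, 0.05,0,0,0.025,0, 0.05,0,0,0.035,0, 0.05,0,0,0.035,0, 0.05,0,0,0.025,0, 0.05,0,0,0.015,0, 0.05,0,0,0,0]' && python3 -m inch '[0.05,-0.006,0.02,0,0, 0.05,-0.006,0.035,0,0, 0.05,-0.006,0.045,0,0, 0.05,-0.006,0.045,0,0, 0.05,-0.006,0.045,0,-1, 0.05,-0.006,0.045,0,-1, 0.05,-0.006,0.045,0,-1, 0.05,-0.006,0.045,0,-1]' && python3 -m inch '[0.05,-0.006,0.045,0,-1, 0.05,-0.006,0.045,0,-1, 0.05,-0.006,0.045,0,0, 0.05,-0.006,0.045,0,0, 0.05,-0.006,0.04,0,0, 0.05,-0.006,0.03,0,0, 0.05,-0.001,0.016,0,0, 0.05,0,0,0,0]'
```

```text
clock: 22.35
tool_pos: [0.6262, -0.2918, 0.1716]
ee_rot: [[-0.019, 1.0, 0.003], [1.0, 0.019, -0.001], [-0.001, 0.003, -1.0]]
force: [0.3, -0.9, -2.1]
finger_gap: 0.66
gripper_force: 30.0
clock: 23.35
tool_pos: [0.576, 0.035, 0.1679]
ee_rot: [[0.052, 0.999, -0.003], [0.999, -0.052, 0.0], [-0.0, -0.003, -1.0]]
force: [0.0, 0.3, -1.9]
finger_gap: 0.66
gripper_force: 30.0
clock: 24.35
tool_pos: [0.5399, 0.2998, 0.1686]
ee_rot: [[0.084, 0.996, -0.001], [0.996, -0.084, -0.001], [-0.001, -0.001, -1.0]]
force: [0.4, -1.0, -1.6]
finger_gap: 0.659
gripper_force: 30.0
```

```bash
python3 -m inch '[0.05,0,0,-0.02,0, 0.05,0,0,-0.03,0, 0.05,0,0,-0.03,0, 0.05,0,0,-0.03,0, 0.05,0,0,-0.015,0, 0.05,0,0,-0.008,0, 0.05,0,0,0,0, 0.05,0,0,0,0]' && python3 - <<'E'
from h import *
for n in("top","side"):cv2.imwrite(f"pics/{n}4.png",optics.snapshot(n))
T,S=cv2.imread("pics/top4.png"),cv2.imread("pics/side4.png")
cv2.imwrite("pics/i.png",cv2.resize(S[230:395,155:345],None,fx=3.6,fy=3.6))
f=lambda x:np.round(np.array(x)*1000,1)
o=((5,75,60),(22,255,255))
kt=blob(T,(440,175,496,225),*o,3);b=blob(S,(378,120,430,150),*o,3)
print("round",rect("top",kt,.015),rect("side",b,.015),f(tri(cv2.fitEllipse(kt)[0],cv2.fitEllipse(b)[0])[0]))
kt=blob(T,(394,178,442,262),*o,3);b=blob(S,(350,140,432,192),*o,3)
print("rectpad",rect("top",kt,.015),rect("side",b,.015),f(tri(cen(kt),cen(b))[0]))
E
```

```text
clock: 25.35
tool_pos: [0.5414, 0.2999, 0.038]
ee_rot: [[0.086, 0.996, 0.002], [0.996, -0.086, 0.001], [0.001, 0.002, -1.0]]
force: [-0.1, -0.4, -1.4]
finger_gap: 0.666
gripper_force: 30.0Traceback (most recent call last):
  File "<stdin>", line 7, in <module>
  File "h.py", line 18, in blob
    k=max(k,key=cv2.contourArea);return k+np.array([x0,y0])
ValueError: max() iterable argument is empty
```

View pics/i.png

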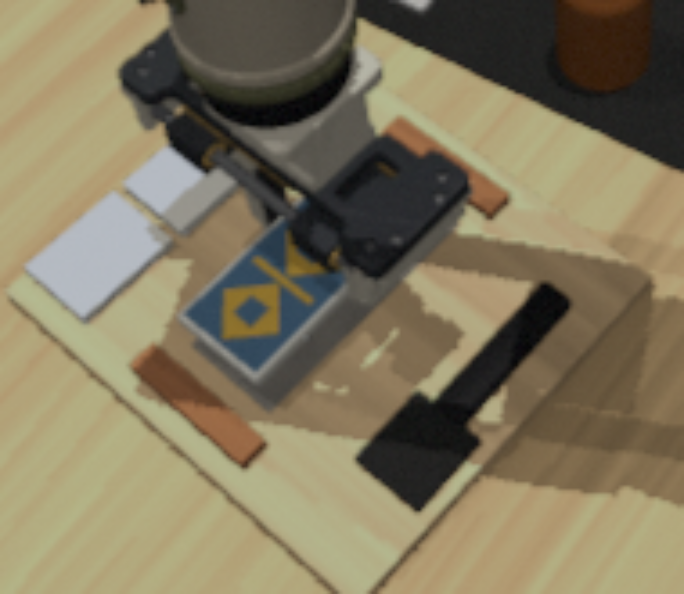

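The tile is held level about 23 mm over the bed, parallel to it and between the strips. I lower it.

```bash
python3 -m inch '[0.05,0,0,-0.008,0, 0.05,0,0,-0.006,0, 0.05,0,0,-0.004,0, 0.05,0,0,-0.002,0, 0.05,0,0,-0.001,0, 0.05,0,0,-0.001,0, 0.05,0,0,0,0, 0.05,0,0,0,0]' && python3 -m inch '[0.05,0,0,-0.0005,0, 0.05,0,0,-0.0005,0, 0.05,0,0,0,0, 0.05,0,0,0,0, 0.05,0,0,0,0, 0.05,0,0,0,0, 0.05,0,0,0,0, 0.05,0,0,0,0]'
```

```text
clock: 26.45
tool_pos: [0.5405, 0.2996, 0.0148]
ee_rot: [[0.086, 0.996, 0.0], [0.996, -0.086, 0.0], [0.0, 0.0, -1.0]]
force: [-0.0, 0.2, -1.7]
finger_gap: 0.663
gripper_force: 30.0
clock: 27.45
tool_pos: [0.5405, 0.2997, 0.0146]
ee_rot: [[0.086, 0.996, 0.0], [0.996, -0.086, 0.0], [0.0, 0.0, -1.0]]
force: [-3.5, -2.6, 6.7]
finger_gap: 0.663
gripper_force: 30.0
```

Contact is made, so I release, rise, and check the tile and the pads.

```bash
python3 -m inch '[0.08,0,0,0,0, 0.08,0,0,0,0, 0.08,0,0,0,0, 0.08,0,0,0.01,0, 0.08,0,0,0.03,0, 0.08,0,0,0.04,0, 0.08,0,0,0.04,0, 0.08,0,0,0.03,0]' && python3 -m inch '[0.08,-0.03,0,0,-10, 0.08,-0.03,0,0,-10, 0.08,-0.03,0,0,-10, 0.08,-0.03,0,0,-10, 0.08,-0.02,0,0,-10, 0.08,0,0,0,-10, 0.08,0,0,0,-10, 0.08,0,0,0,-10]' && python3 - <<'E'
from h import *
for n in("top","side"):cv2.imwrite(f"pics/{n}5.png",optics.snapshot(n))
T,S=cv2.imread("pics/top5.png"),cv2.imread("pics/side5.png")
V=np.vstack([cv2.resize(T[100:275,100:515],(690,291)),cv2.resize(S[80:340,140:480],(392,300))[:, :].copy() if 0 else cv2.copyMakeBorder(cv2.resize(S[80:340,140:480],(392,300)),0,0,0,298,0)])
cv2.imwrite("pics/j.png",V)
E
```

```text
clock: 28.45
tool_pos: [0.5411, 0.2999, 0.1668]
ee_rot: [[0.086, 0.996, 0.003], [0.996, -0.086, 0.001], [0.001, 0.002, -1.0]]
force: [0.2, -0.3, -0.1]
finger_gap: 0.865
gripper_force: 0.0
clock: 29.45
tool_pos: [0.4005, 0.2998, 0.1646]
ee_rot: [[0.997, 0.083, 0.001], [0.083, -0.997, 0.001], [0.001, -0.001, -1.0]]
force: [0.1, 0.4, 0.4]
finger_gap: 0.86
gripper_force: 0.0
```

View pics/j.png

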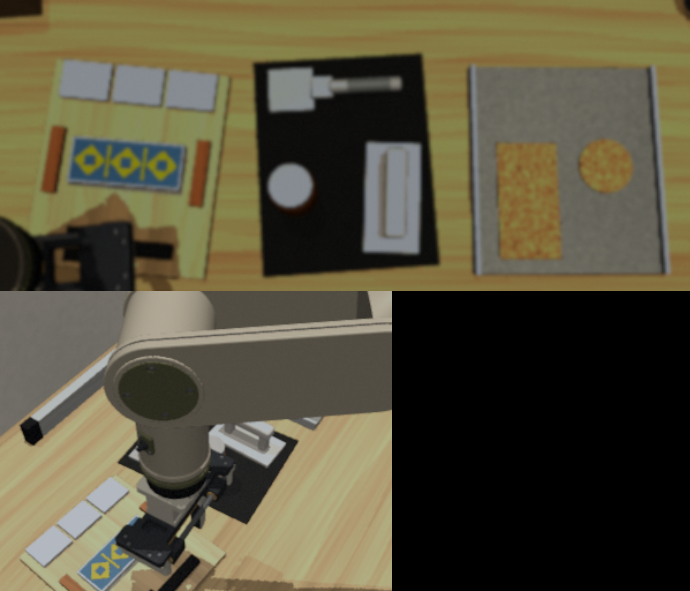

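The tile covers the bed (top image 127,163) and sits evenly between the strips. Both pads, the jar and the float are unobstructed in the top view, so I measure them there, using side3 as the second view for the pads.

```bash
python3 - <<'E'
from h import *
T=cv2.imread("pics/top5.png");S=cv2.imread("pics/side3.png")
f=lambda x:np.round(np.array(x)*1000,1)
o=((5,75,40),(24,255,255))
a=blob(T,(440,175,492,225),*o,3);b=blob(S,(378,122,415,148),(5,60,40),(24,255,255),5)
print("round",rect("top",a,.015),rect("side",b,.015),f(tri(cv2.fitEllipse(a)[0],cv2.fitEllipse(b)[0])[0]))
a=blob(T,(394,178,442,262),*o,3);b=blob(S,(352,142,430,187),(5,60,40),(24,255,255),5)
print("rectpad",rect("top",a,.015),rect("side",b,.015),f(tri(cen(a),cen(b))[0]))
k=blob(T,(135,178,215,218),(22,70,40),(125,255,255),5);print("tile",rect("top",k,.021))
k=blob(T,(316,180,356,256),(0,0,90),(180,60,255),3);print("float sole",rect("top",k,.014))
k=blob(T,(255,190,292,232),(0,0,80),(180,60,255),3);print("lid",rect("top",k,.114))
E
```

```text
round (array([ 545.2, -351.3]), 77.1, 74.6, -2.6) (array([ 542.7, -347.8]), 75.6, 73.5, 33.8) [ 546.  -353.9    9.7]
rectpad (array([ 496.6, -241.5]), 161.7, 86.0, 0.4) (array([ 495.8, -240.4]), 169.3, 92.3, -2.0) [ 496.3 -243.    11.4]
tile (array([542. , 303.8]), 175.6, 88.3, -89.3)
float sole (array([499.6, -55.1]), 148.7, 74.8, -0.5)
lid (array([501.9,  75.7]), 51.5, 50.8, 45.7)
```

```bash
python3 -m inch '[0.07,0.01,-0.035,0,-3, 0.07,0.015,-0.05,0,-2.7, 0.07,0.015,-0.05,0,0, 0.07,0.015,-0.05,0,0, 0.07,0.015,-0.05,0,0, 0.07,0.015,-0.05,0,0, 0.07,0.01,-0.045,0,0, 0.07,0.005,-0.025,0,0]' && python3 -m inch '[0.06,0,0,-0.01,0, 0.06,0,0,-0.025,0, 0.06,0,0,-0.03,0, 0.06,0,0,-0.025,0, 0.06,0,0,-0.02,0, 0.06,0,0,-0.01,0, 0.06,0,0,0,0, 0.06,0,0,0,0]'
```

```text
clock: 30.55
tool_pos: [0.5008, -0.0578, 0.1642]
ee_rot: [[1.0, -0.008, 0.001], [-0.008, -1.0, -0.0], [0.001, 0.0, -1.0]]
force: [-1.0, -0.2, -0.2]
finger_gap: 0.753
gripper_force: 0.0
clock: 31.55
tool_pos: [0.5011, -0.0552, 0.0446]
ee_rot: [[1.0, -0.01, 0.001], [-0.01, -1.0, -0.0], [0.001, 0.0, -1.0]]
force: [0.5, 0.2, -0.3]
finger_gap: 0.645
gripper_force: 0.0
```

```bash
python3 -m inch '[0.06,0,0,-0.002,0, 0.015,0,0,0,0, 0.015,0,0,0,0, 0.015,0,0,0,0, 0.015,0,0,0,0, 0.015,0,0,0,0, 0.015,0,0,0,0, 0.015,0,0,0,0]' 25 && python3 -m inch '[0.015,0,0,0.008,0, 0.015,0,0,0.018,0, 0.015,0,0,0.025,0, 0.015,0,0,0.02,0, 0.015,0,-0.01,0.01,0, 0.015,0,-0.03,0,0, 0.015,0,-0.04,0,0, 0.015,0,-0.04,0,0]' && python3 -m inch '[0.015,-0.001,-0.035,0,0, 0.015,-0.001,-0.02,0,0, 0.015,-0.001,-0.0105,0,0, 0.015,0,0,-0.01,0, 0.015,0,0,-0.02,0, 0.015,0,0,-0.015,0, 0.015,0,0,-0.005,0, 0.015,0,0,0,0]'
```

```text
clock: 32.55
tool_pos: [0.5004, -0.0555, 0.0417]
ee_rot: [[1.0, -0.011, 0.0], [-0.011, -1.0, -0.0], [0.0, 0.0, -1.0]]
force: [-0.4, -0.9, 0.8]
finger_gap: 0.3
gripper_force: 25.0
clock: 33.55
tool_pos: [0.5001, -0.177, 0.1229]
ee_rot: [[1.0, -0.01, 0.0], [-0.01, -1.0, -0.0], [0.0, 0.0, -1.0]]
force: [0.3, 0.3, -0.9]
finger_gap: 0.298
gripper_force: 25.0
clock: 34.55
tool_pos: [0.4971, -0.2403, 0.0719]
ee_rot: [[1.0, -0.01, -0.001], [-0.01, -1.0, 0.001], [-0.001, -0.001, -1.0]]
force: [-0.8, 0.4, -1.3]
finger_gap: 0.301
gripper_force: 25.0
```

```bash
python3 -m inch '[0.015,0,0,-0.007,0, 0.015,0,0,-0.005,0, 0.015,0,0,-0.003,0, 0.015,0,0,-0.002,0, 0.015,0,0,-0.001,0, 0.015,0,0,-0.001,0, 0.015,0,0,0,0, 0.015,0,0,0,0]' && python3 -m inch '[0.015,0,0,-0.0005,0, 0.015,0,0,-0.0005,0, 0.015,0,0,0,0, 0.015,0,0,0,0, 0.015,0,0,0,0, 0.015,0,0,0,0, 0.015,0,0,0,0, 0.015,0,0,0,0]'
```

```text
clock: 35.55
tool_pos: [0.4974, -0.2409, 0.0537]
ee_rot: [[1.0, -0.011, 0.0], [-0.011, -1.0, -0.0], [0.0, 0.0, -1.0]]
force: [-0.3, 0.5, -2.1]
finger_gap: 0.3
gripper_force: 25.0
clock: 36.55
tool_pos: [0.4974, -0.2409, 0.0527]
ee_rot: [[1.0, -0.011, 0.0], [-0.011, -1.0, -0.0], [0.0, 0.0, -1.0]]
force: [-0.4, 1.7, -0.5]
finger_gap: 0.295
gripper_force: 25.0
```

```bash
python3 -m inch '[0.015,0,0,-0.0005,0, 0.015,0,0,0,0, 0.06,0,0,0,0, 0.06,0,0,0,0, 0.06,0,0,0,0, 0.06,0,0,0.01,0, 0.08,0,0,0.025,0, 0.093,0,0,0.04,0]' && python3 -m inch '[0.093,0,0.02,0.04,0, 0.093,0,0.04,0,0, 0.093,0,0.05,0,0, 0.093,0,0.055,0,0, 0.093,0.001,0.055,0,0, 0.093,0.001,0.05,0,0, 0.093,0.001,0.03,0,0, 0.093,0,0.0165,0,0]' && python3 -m inch '[0.093,0,0,-0.015,0, 0.093,0,0,-0.025,0, 0.093,0,0,-0.03,0, 0.093,0,0,-0.03,0, 0.093,0,0,-0.015,0, 0.093,0,0,-0.008,0, 0.093,0,0,0,0, 0.093,0,0,0,0]'
```

```text
clock: 37.55
tool_pos: [0.4964, -0.2403, 0.1271]
ee_rot: [[1.0, -0.011, -0.002], [-0.011, -1.0, 0.001], [-0.002, -0.001, -1.0]]
force: [-0.4, -0.8, 0.7]
finger_gap: 0.811
gripper_force: 0.0
clock: 38.55
tool_pos: [0.5005, 0.0771, 0.1679]
ee_rot: [[1.0, -0.009, 0.001], [-0.009, -1.0, 0.0], [0.001, -0.0, -1.0]]
force: [-0.3, -0.4, 0.5]
finger_gap: 1.001
gripper_force: 0.0
clock: 39.55
tool_pos: [0.5013, 0.0755, 0.0453]
ee_rot: [[1.0, -0.011, 0.002], [-0.011, -1.0, 0.0], [0.002, -0.0, -1.0]]
force: [0.2, -0.2, -0.7]
finger_gap: 0.997
gripper_force: 0.0
```

```bash
python3 -m inch '[0.093,0,0,-0.003,0, 0.093,0,0,-0.002,0, 0.05,0,0,0,0, 0.05,0,0,0,0, 0.05,0,0,0,0, 0.05,0,0,0,0, 0.05,0,0,0,0, 0.05,0,0,0,0]' 20 && python3 -m inch '[0.05,0,0,0.01,0, 0.05,0,0,0.02,0, 0.05,0,0,0.03,0, 0.05,0,0,0.035,0, 0.05,0,0,0.025,0, 0.05,0,0,0.01,0, 0.05,0,-0.02,0,0, 0.05,0.003,-0.035,0,0]' && python3 -m inch '[0.05,0.006,-0.05,0,0, 0.05,0.006,-0.055,0,0, 0.05,0.006,-0.055,0,0, 0.05,0.006,-0.055,0,0, 0.05,0.006,-0.055,0,0, 0.05,0.006,-0.05,0,0, 0.05,0.004,-0.035,0,0, 0.05,0.001,-0.018,0,0]' && python3 -m inch '[0.05,0,0,0,0, 0.05,0,0,-0.015,0, 0.05,0,0,-0.03,0, 0.05,0,0,-0.03,0, 0.05,0,0,-0.02,0, 0.05,0,0,-0.008,0, 0.05,0,0,0,0, 0.05,0,0,0,0]'
```

```text
clock: 40.55
tool_pos: [0.5004, 0.0756, 0.0392]
ee_rot: [[1.0, -0.011, 0.0], [-0.011, -1.0, 0.0], [0.0, -0.0, -1.0]]
force: [0.1, 0.2, 0.9]
finger_gap: 0.643
gripper_force: 20.0
clock: 41.55
tool_pos: [0.5027, 0.0208, 0.1683]
ee_rot: [[1.0, -0.009, -0.001], [-0.009, -1.0, 0.0], [-0.001, -0.0, -1.0]]
force: [0.6, -0.6, -3.5]
finger_gap: 0.648
gripper_force: 20.0
clock: 42.55
tool_pos: [0.5435, -0.3538, 0.1675]
ee_rot: [[1.0, -0.012, -0.002], [-0.012, -1.0, 0.001], [-0.002, -0.001, -1.0]]
force: [-0.1, -0.3, -3.2]
finger_gap: 0.646
gripper_force: 20.0
clock: 43.55
tool_pos: [0.5453, -0.353, 0.0677]
ee_rot: [[1.0, -0.011, 0.002], [-0.011, -1.0, -0.001], [0.002, 0.001, -1.0]]
force: [0.1, 0.1, -3.4]
finger_gap: 0.642
gripper_force: 20.0
```

Target z is about 0.050, and x,y are within 1–2 mm of the pad centre.

```bash
python3 -m inch '[0.05,0,0,-0.006,0, 0.05,0,0,-0.005,0, 0.05,0,0,-0.003,0, 0.05,0,0,-0.001,0, 0.05,0,0,-0.001,0, 0.05,0,0,0,0, 0.05,0,0,0,0, 0.05,0,0,0,0]' && python3 -m inch '[0.05,0,0,-0.0005,0, 0.05,0,0,-0.0005,0, 0.05,0,0,0,0, 0.05,0,0,0,0, 0.05,0,0,0,0, 0.05,0,0,0,0, 0.05,0,0,0,0, 0.05,0,0,0,0]'
```

```text
clock: 44.55
tool_pos: [0.5445, -0.3525, 0.0502]
ee_rot: [[1.0, -0.011, 0.0], [-0.011, -1.0, -0.0], [0.0, 0.0, -1.0]]
force: [1.0, 0.2, -3.8]
finger_gap: 0.642
gripper_force: 20.0
clock: 45.55
tool_pos: [0.5446, -0.3525, 0.0502]
ee_rot: [[1.0, -0.011, 0.0], [-0.011, -1.0, -0.0], [0.0, 0.0, -1.0]]
force: [-3.8, 2.5, 5.5]
finger_gap: 0.644
gripper_force: 20.0
```

```bash
python3 -m inch '[0.093,0,0,0,0, 0.093,0,0,0,0, 0.093,0,0,0,0, 0.093,0,0,0.01,0, 0.093,0,0,0.03,0, 0.093,0,0,0.04,0, 0.093,0,0,0.04,0, 0.093,0,0,0.02,0]' && python3 -m inch '[0.093,-0.02,-0.015,0,0, 0.093,-0.03,-0.025,0,0, 0.093,-0.04,-0.03,0,0, 0.093,-0.04,-0.03,0,0, 0.093,-0.04,-0.03,0,0, 0.093,-0.03,-0.02,0,0, 0.093,0,0,0,0, 0.093,0,0,0,0]' && python3 - <<'E'
from h import *
for n in("top","side"):cv2.imwrite(f"pics/{n}6.png",optics.snapshot(n))
T,S=cv2.imread("pics/top6.png"),cv2.imread("pics/side6.png")
cv2.imwrite("pics/k.png",np.vstack([cv2.resize(T[100:275,100:515],(690,291)),cv2.copyMakeBorder(cv2.resize(S[80:380,140:480],(340,300)),0,0,0,350,0)]))
k=blob(T,(147,184,209,216),(95,60,30),(125,255,255),9);print("tile",rect("top",k,.021))
k=blob(T,(394,178,442,262),(85,0,115),(130,60,255),3);print("float sole",rect("top",k,.025))
k=blob(T,(465,170,502,215),(0,0,118),(180,40,255),3);print("lid",rect("top",k,.125))
E
```

```text
clock: 46.55
tool_pos: [0.5455, -0.3533, 0.193]
ee_rot: [[1.0, -0.011, 0.004], [-0.011, -1.0, -0.003], [0.004, 0.003, -1.0]]
force: [1.1, 0.2, 0.0]
finger_gap: 1.003
gripper_force: 0.0
clock: 47.55
tool_pos: [0.3447, -0.5019, 0.1887]
ee_rot: [[1.0, -0.011, 0.0], [-0.011, -1.0, 0.001], [0.0, -0.001, -1.0]]
force: [0.4, -0.6, 0.2]
finger_gap: 1.0
gripper_force: 0.0
tile (array([537.5, 297.9]), 137.4, 70.0, -89.3)
float sole (array([ 495.9, -240.9]), 145.5, 69.7, -1.6)
lid (array([ 543.5, -352.2]), 90.7, 48.4, 0.4)
```

View pics/k.png

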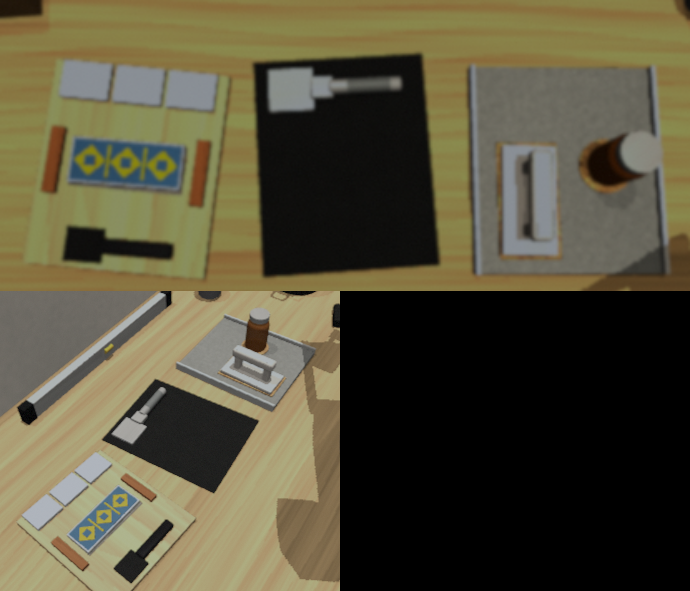

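The final view shows the tile centred on the bed at top pixel (177,199), parallel between the strips. The float and jar are centred on their cork pads, the bolster and scraper are where they were, and the arm is clear. The blob sizes for tile and lid are clipped or polluted, but the corner-based tile centre agrees with the bed.

```bash
python3 -c "
from workcell import hand_in
print(hand_in())"
```

```text
the job is handed in; nothing more can be done
None
```

I handed the job in at about 48 s with the tile laid flat on the bed and the jar and float back on their cork pads, each within about 3 mm of its place by my measurements; the hand-in returned no verdict.

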